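Clip a drill battery into its charger and start the charge

TASK

Put the red and black drill battery on charge: hook its yellow tongue under the charger's yellow lip, then swing the other end down until the red spring catch snaps over it and the battery sits flat. Then press the green start button fully down, let go of everything, and leave the other things on the bench where they are.

Things in the scene. Friction and masses are not known exactly. Their poses are not given: they have to be found in the camera images.
- pack: Loose drill battery, 0.25 to 0.45 kg, upright on the bench: body 94 x 56 x 46 mm (x, y, z), black below, red above; grip it across the 56 mm. At its +x end a yellow tongue 16 long, 36 wide, 9 mm thick sticks out level with the underside; at its -x end a grey heel 8 long, 36 wide, 10 mm thick (118 mm overall). Origin: centre of the body's underside; x to the tongue, z up.
- tongue_tip (a point): Point on the battery: end of the yellow tongue, on the underside, middle of its width (63 mm from the battery's origin along its +x). Axes as the battery's.
- heel_end (a point): Point on the battery: end of the grey heel, on the underside, middle of its width (55 mm from the battery's origin along its -x). Axes as the battery's.
- charger: Black charger fixed to the bench, housing 185 x 96 x 28 mm (x, y, z), with a control wing 24 mm high on its -y side (out to y = -116 mm). Its flat top is the tray floor, the yellow lip at the +x end, the red catch at the -x end. Origin: centre of the housing's underside, on the bench; x to the lip, z up.
- cradle (a point): Centre of the charger's tray floor, 28 mm above the bench, axes as the charger's. The battery is home with its origin here (within 3 mm) and x axes parallel. Side guides at x = -30 to 30 mm, 9.5 mm high, stand 61 mm apart at the foot, 66 mm at the top. A fixed stop 9 mm high at x = -57 mm ends the tray below the catch.
- lip_edge (a point): Lower front edge of the charger's yellow overhanging lip, middle of its 60 mm width: at x = 56.5 mm from the cradle point and 12 mm above the tray floor, which leaves a 12 mm high slot under it. The slot's back wall is at x = 64.5 mm; the lip's top is 20 mm above the tray floor. Axes as the charger's.
- catch (a joint): Red spring catch at the charger's -x end, travel in m: 0 = sprung fully forward (over the heel when the battery is home), 0.010 = pushed right back, away from the battery. The heel coming down pushes its slope back (spring 2 N at the start, 5 N at the end; about 4 to 12 N down on the heel end; the battery's weight alone is not enough), then it springs forward by itself.
- catch_nose (a point): Point on the catch: tip of its nose, at x = -50.5 mm from the cradle point with the catch at 0; the nose's underside is 12 mm above the tray floor. The sloping front rises from the tip and leans back: at its top, 26 mm above the tray floor, it is 6 mm further back. Axes as the charger's.
- start (a joint): Green spring push button on the charger's control wing: 0 = up, 0.006 m = fully pressed (about 5 N); springs back.
- start_top (a point): Centre of the green button's top, 28 mm across, 88 mm to the charger's -y side of the cradle point. Pressed straight down.
- tin: Bystander: paint tin 102 mm across, 120 mm high, standing. Origin: centre of its underside.
- oil: Bystander: squeeze bottle with a red spout, 52 mm across, 140 mm high, standing. Origin: centre of its underside.
- tape: Bystander: roll of masking tape 104 mm across, 24 mm high, lying flat. Origin: centre of its underside.
- mallet: Bystander: black rubber mallet with a wooden handle, 211 mm long, lying down. Origin: middle of its underside.
- driver: Bystander: screwdriver with an orange handle, 186 mm long, lying down. Origin: middle of its underside.
- squeezer: Bystander: hand rivet squeezer with black handles, 251 mm long, lying down. Origin: middle of its underside.
There are look-alikes about, which are no part of the job. Several things look just like the pack: the one meant starts farthest from the robot's base.

How it is judged:
By the outcome, as a careful person would: the job done as asked, in the order asked, and still so for the second after the job is handed in, with the robot touching nothing.
It also fails if it takes over 48 s, if anything falls off the work surface, if the arm or the gripper's body presses on something with over 40 N, if the wrist force passes 120 N, or if a joint passes its speed limit or range.

ROBOT

A 7-joint arm with a two-finger parallel gripper is mounted at the origin on the work surface; the furniture and walls round the work are solid. World frame = base frame: x ahead of the robot, y to its left, z up, the work surface at z = 0. Lengths are in m, angles in rad, forces in N, time in s.
With the tool pointing down it reaches from about 0.4 to 0.9 m from the base axis. Payload 5.5 kg.
Tool frame: the origin (TCP) lies midway between the tips of the shut fingers; the grasp point (between the pads) lies 19 mm behind it; z points along the fingers, y is the line along which they close (so a half turn about z gives the same grasp; the last joint's range is limited). The gripper opens to 85 mm and grips with 20 to 120 N. Pads are 22 mm wide; open, the fingers measure 114 mm over their backs; the gripper's body (76 mm by 85 mm) begins 54 mm behind the grasp point. The pads swing forward as they close: fully open they stand 13 mm farther back than shut.
Start: joints at [-0.904, 0.501, -0.427, 1.55, 0.221, 1.138, -0.21], TCP at [0.255, 0.598, 0.231] pointing down, gripper open.
Joint ranges: [-2.88, 2.88], [-0.31, 2.03], [-1.54, 1.56], [0.2, 2.42], [-1.41, 4.55], [0.19, 2.02], [-2.57, 2.57]. Speed limits (rad/s): [2.57, 2.57, 3.14, 3.14, 3.14, 3.14, 3.14].

INTERFACE

Orientations are given as a rotation vector (axis times angle).
In Python, from workcell import robot, planner, vision, ticket gives the robot as it stands. Calls block until the motion is done:
- robot.move_to(position, orientation): joint-space move of the TCP to a pose.
- robot.move_l(position, rot=None, velocity=0.15, f_stop=None): straight line of the TCP; rot=None keeps the orientation; velocity is the mean speed in m/s. With f_stop (N) it stops when the force on the tool has changed by that much, and returns True; else False.
- robot.move_joints(angles): joint-space move.
- robot.command_gripper(opening): finger opening in m; the grip force is fixed at half the most; returns when the fingers have stopped.
- robot.hold(seconds).
- planner.inverse_kinematics(position, orientation): joint angles nearest the present ones, or None.
- robot.state(): the state.
- vision.grab_frame(name): name is "scene" or "top"; returns the picture (480x640x3 uint8, blue, green, red); there is no depth.
- vision.get_calibration(name): a dict with "fovy" (degrees; the focal length in pixels is half the picture's height over the tangent of half this angle, whatever the lens; pixels are square), "cx", "cy" (the principal point, pixels), "R" (3x3) and "t" (3): a world point X has camera coordinates R X + t. Camera axes: x right, y down, z forward; pixel columns grow to the right and rows downward; lengths in m; the calibration is good to about 2 mm. A picture is of the moment at which its call begins. get_calibration takes no time and is no camera call.
A pose or a line that the arm cannot do raises robot.PlanningError and nothing moves.
- ticket.hand_in(): hands the job in; it is judged then, once.
The state is a dict: "time": time; "joint_positions": joint angles; "qd": joint speeds; "joint_torque": joint torques, N m; "ee_pos": TCP position; "ee_rot": TCP orientation; "force": force on the tool from outside, world axes, zero at the start; "moment": the same for the moment, N m; "finger_gap": finger opening in m; "grip_force": force on a finger pad.
Only numpy, scipy, OpenCV 4.12 (cv2) and the standard library are available. Lean on these libraries where they do the work, as an engineer would, in place of code of your own. Each camera call takes 0.05 s, during which the arm holds its last target. There are 200 camera calls.

## Working session

There is one attempt and no reset: what is moved stays moved. The work goes in short steps, each a Python script; the robot and the scene stay as the last script left them, time stands still between calls to the robot, and variables do not carry over. Pictures are saved under pics/ and viewed, at most 10 in all, crops included, and the job is handed in when it is done.

```bash
mkdir -p pics; ls; python3 - <<'E'
from workcell import robot, planner, vision, ticket
import cv2,numpy as np
for n in("scene","top"):
    cv2.imwrite(f"pics/{n}0.png",vision.grab_frame(n)); c=vision.get_calibration(n)
    print(n,c["fovy"],c["cx"],c["cy"],np.round(c["R"],3).tolist(),np.round(c["t"],3), np.round(-np.array(c["R"]).T@np.array(c["t"]),3))
    print([k for k in c])
print(robot.state())
E
```

```text
pics
scene 55.95367491531389 314.51201440409284 237.64884689171606 [[0.7, -0.714, -0.012], [-0.569, -0.547, -0.614], [0.431, 0.437, -0.789]] [-0.367  0.364  1.043] [ 0.015 -0.518  1.043]
['fovy', 'cx', 'cy', 'R', 't']
top 45.444129049650925 320.50253628934126 243.14999842571538 [[-0.023, -1.0, 0.004], [-0.973, 0.022, -0.229], [0.229, -0.009, -0.973]] [0.026 0.559 1.444] [0.213 0.026 1.534]
['fovy', 'cx', 'cy', 'R', 't']
{'time': 0.1, 'joint_positions': array([-0.90380489,  0.50174034, -0.42679598,  1.55133255,  0.22078202,
        1.13828842, -0.21029803]), 'qd': array([ 0.00221354, -0.00342335, -0.00014247, -0.00332393,  0.00054004,
        0.00083009,  0.00085671]), 'joint_torque': array([-1.16911859e-02, -5.70811880e+01, -5.83912030e+00, -2.81750268e+01,
        1.04504643e-02,  5.44251685e-03,  1.45257076e-05]), 'ee_pos': array([0.25518603, 0.59714577, 0.23037603]), 'ee_rot': array([-6.29844016e-01, -3.07738249e+00,  2.62464408e-03]), 'force': array([ 0.36840223, -0.35593579,  0.2797046 ]), 'moment': array([-0.0367047 ,  0.03064513, -0.03277372]), 'grip_force': 0.0, 'finger_gap': 0.08525856500853439}
```

View pics/scene0.png

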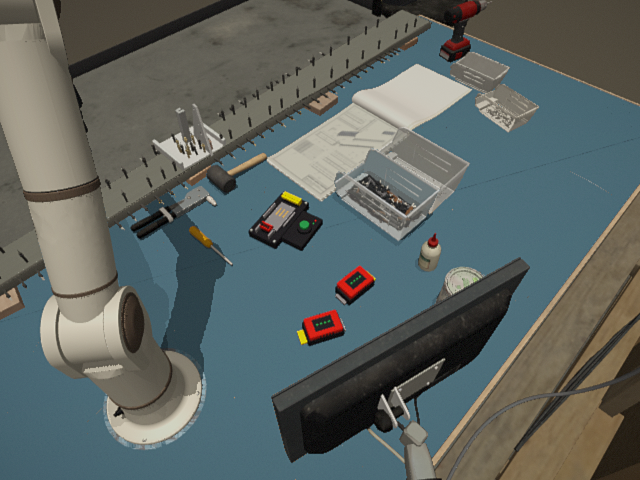

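View pics/top0.png

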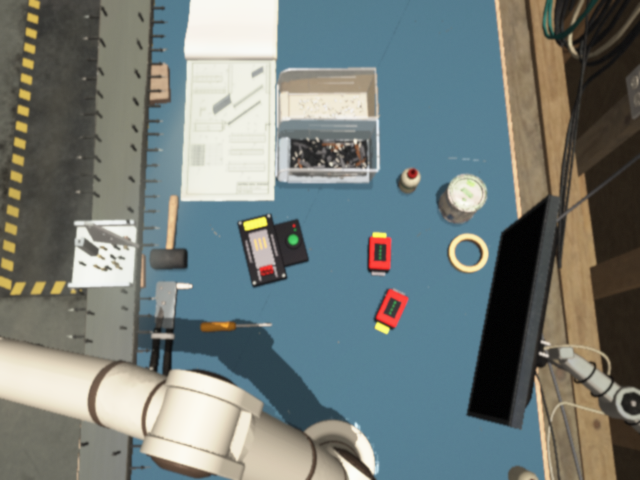

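Candidates for the pack: loose battery A at top (380,253), loose battery B at top (392,311), and the battery fitted to the drill at scene (455,45), which isn't loose. A is farther from the base (around (345,450)) than B, so I choose A. Next I'll check it in a close crop and measure.

```bash
cat > h.py <<'E'
import cv2,numpy as np
from workcell import robot, planner, vision, ticket
from scipy.spatial.transform import Rotation as Ro
C={n:vision.get_calibration(n) for n in("scene","top")}
def ray(n,p):
    c=C[n];R=np.array(c["R"]);f=240/np.tan(np.radians(c["fovy"])/2)
    d=R.T@np.array([(p[0]-c["cx"])/f,(p[1]-c["cy"])/f,1]);return -R.T@np.array(c["t"]),d
def onz(n,p,z):
    o,d=ray(n,p);return o+d*(z-o[2])/d[2]
def tri(a,b):
    A=np.zeros((3,3));v=np.zeros(3)
    for n,p in(("top",a),("scene",b)):
        o,d=ray(n,p);d/=np.linalg.norm(d);P=np.eye(3)-np.outer(d,d);A+=P;v+=P@o
    return np.linalg.solve(A,v)
def proj(n,X):
    c=C[n];f=240/np.tan(np.radians(c["fovy"])/2);q=np.array(c["R"])@X+np.array(c["t"]);return q[:2]/q[2]*f+[c["cx"],c["cy"]]
def mask(im,col):
    h=cv2.cvtColor(im,cv2.COLOR_BGR2HSV);H,S,V=h[...,0],h[...,1],h[...,2]
    m={"red":((H<8)|(H>172))&(S>150)&(V>90),"yellow":(H>22)&(H<36)&(S>150)&(V>110),"green":(H>50)&(H<80)&(S>140)&(V>60),"black":V<50}[col]
    return m.astype(np.uint8)
def blobs(im,col,amin=12):
    n,l,s,c=cv2.connectedComponentsWithStats(mask(im,col));out=[]
    for i in range(1,n):
        if s[i,4]>=amin:
            p=np.argwhere(l==i)[:,::-1].astype(np.float32);out.append((s[i,4],c[i],cv2.minAreaRect(p)))
    return out
E
python3 - <<'E'
from h import *
np.set_printoptions(precision=4,suppress=True)
T=cv2.imread("pics/top0.png");S=cv2.imread("pics/scene0.png")
up=lambda im,x,y,w,h:cv2.resize(im[y:y+h,x:x+w],(400,300),interpolation=cv2.INTER_CUBIC)
cv2.imwrite("pics/crop.png",np.vstack([np.hstack([up(T,350,220,80,60),up(T,226,200,100,75)+0]),np.hstack([up(S,310,250,80,60),up(S,238,180,100,75)])]))
for n,im,box in(("top",T,(220,190,430,345)),("scene",S,(230,180,390,350))):
    for col in("red","yellow","green"):
        for a,c,r in blobs(im,col):
            if box[0]<c[0]<box[2] and box[1]<c[1]<box[3]: print(n,col,a,c,np.round(r[0],1),np.round(r[1],1),round(r[2],1),"z.04",onz(n,c,.04)[:2])
E
```

```text
top red 12 [293.5 225.5] [293.5 225.5] [2.8 2.8] 45.0 z.04 [0.6154 0.0844]
top red 505 [378.8495 253.7723] [379.2 253.3] [21.5 31.9] 2.5 z.04 [ 0.5323 -0.1422]
top red 103 [266.2039 270.2039] [266.3 270.2] [ 8.2 12.1] 76.0 z.04 [0.4946 0.1582]
top red 536 [390.9104 308.3675] [391.2 308.1] [22.1 33.6] 25.0 z.04 [ 0.386  -0.1668]
top yellow 128 [254.8359 223.6484] [254.9 223.5] [ 9.7 23.8] 76.0 z.04 [0.6229 0.1886]
top yellow 13 [378.0769 235.9231] [378.5 236. ] [11.  1.] 5.2 z.04 [ 0.5814 -0.1424]
top yellow 23 [382.5652 324.4783] [382.6 324.3] [12.1  1.8] 26.6 z.04 [ 0.3448 -0.1431]
top green 83 [292.6506 239.3494] [292.5 239.5] [9. 9.] 90.0 z.04 [0.577  0.0872]
scene red 68 [266.2059 226.3971] [266.1 226.3] [12.1  6.7] 26.6 z.04 [0.4953 0.165 ]
scene red 448 [354.2656 282.3549] [354.6 281.6] [21.  32.8] 50.9 z.04 [ 0.5287 -0.1417]
scene red 543 [322.4236 324.9521] [322.6 324.2] [22.4 35.3] 72.3 z.04 [ 0.3828 -0.1667]
scene yellow 134 [290.9627 197.7313] [290.8 197.6] [20.1  6.8] 23.2 z.04 [0.622  0.1946]
scene yellow 94 [301.8723 336.6383] [302.1 336.7] [13.9  6.6] 71.6 z.04 [ 0.3261 -0.1527]
scene green 72 [303.7361 224.4167] [303.8 224.3] [8.5 9.2] 45.0 z.04 [0.5752 0.0925]
scene green 15 [353.4667 280.8667] [353.6 280.6] [1.8 8.6] 50.2 z.04 [ 0.5307 -0.1372]
```

View pics/crop.png

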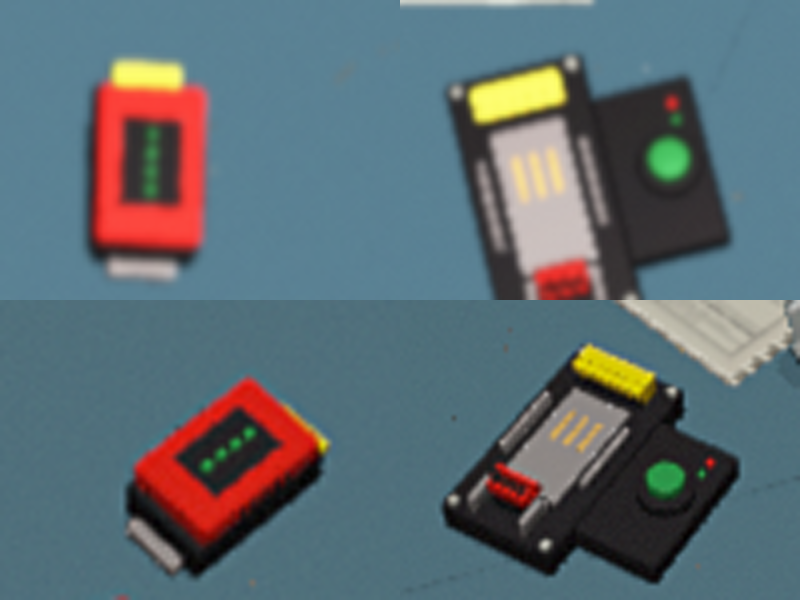

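Crop: the pack at top (380,252) lies flat, with its yellow tongue pointing +x (top (379,235)) and its grey heel at (378,273). The charger's lip is at (255,223), its catch at (266,270) and the button at (293,239). Next I'll triangulate these.

```bash
python3 - <<'E'
from h import *
np.set_printoptions(precision=4,suppress=True)
I={"top":cv2.imread("pics/top0.png"),"scene":cv2.imread("pics/scene0.png")}
def big(im,col,p):
    b=[x for x in blobs(im,col) if np.hypot(*(x[1]-p))<12];return max(b,key=lambda x:x[0])
def lab(im,p):
    m=mask(im,"red");cs,h=cv2.findContours(m,cv2.RETR_EXTERNAL,cv2.CHAIN_APPROX_NONE)
    c=[c for c in cs if cv2.pointPolygonTest(c,p,False)>0][0]
    f=np.zeros_like(m);cv2.drawContours(f,[c],-1,1,-1);hole=cv2.morphologyEx(f&(1-m),cv2.MORPH_CLOSE,np.ones((3,3)))
    q=np.argwhere(hole)[:,::-1].astype(np.float32);return q.mean(0),cv2.minAreaRect(q)
P={}
for n,pp in(("top",(380,252)),("scene",(355,281))): 
    P[n]=lab(I[n],pp);print(n,"label",P[n],onz(n,P[n][0],.046))
print("tri label",tri(P["top"][0],P["scene"][0]))
for name,col,a,b in(("lip","yellow",(255,223),(291,198)),("button","green",(293,239),(304,224)),("catch","red",(266,270),(266,226))):
    A=big(I["top"],col,a);B=big(I["scene"],col,b);X=tri(A[1],B[1]);print(name,X,proj("top",X)-A[1],proj("scene",X)-B[1])
    for n,r in(("top",A[2]),("scene",B[2])):
        c=cv2.boxPoints(r);print("  ",n,np.array([onz(n,q,.048 if name!="button" else X[2])[:2] for q in c]).ravel())
# pack corners: red rect in both, heel & tongue
for n,p in(("top",(379,254)),("scene",(354,282))):
    r=big(I[n],"red",p)[2];print(n,np.array([onz(n,q,.046)[:2] for q in cv2.boxPoints(r)]).ravel())
g=I["top"][262:285,360:400];h=cv2.cvtColor(g,cv2.COLOR_BGR2HSV);m=(h[...,1]<70)&(h[...,2]>110);q=np.argwhere(m)[:,::-1]+[360,262];print("heel",len(q),q.mean(0),onz("top",q.mean(0),.010))
q=big(I["top"],"yellow",(378,236));print("tongue",onz("top",q[1],.009))
E
```

```text
top label (array([379.9445, 252.0444], dtype=float32), ((380.0, 252.0), (16.0, 10.0), 90.0)) [ 0.5357 -0.1446  0.046 ]
scene label (array([355.0973, 279.8649], dtype=float32), ((355.1951599121094, 279.74395751953125), (11.088336944580078, 17.4914608001709), 51.34019470214844)) [ 0.5329 -0.1405  0.046 ]
tri label [ 0.5328 -0.143   0.0502]
lip [0.6192 0.1886 0.0475] [-0.3071  0.5976] [ 0.565  -0.2055]
   top [0.6269 0.2218 0.6416 0.1598 0.6152 0.1536 0.6006 0.2153]
   scene [0.5974 0.2149 0.6208 0.2281 0.6367 0.1643 0.6135 0.152 ]
button [0.5736 0.0879 0.0464] [-0.3521  0.683 ] [ 0.6734 -0.2461]
   top [0.5877 0.0992 0.5872 0.0751 0.5625 0.0755 0.563  0.0995]
   scene [0.5591 0.1013 0.5891 0.1052 0.5852 0.0768 0.5555 0.0732]
catch [0.4916 0.1578 0.05  ] [-0.1855  0.3973] [ 0.3812 -0.139 ]
   top [0.5003 0.1754 0.5075 0.1443 0.4859 0.1392 0.4788 0.1701]
   scene [0.4771 0.1734 0.4979 0.184  0.5059 0.1467 0.4853 0.1366]
top [ 0.4912 -0.1102  0.5778 -0.1175  0.5739 -0.175   0.4874 -0.1669]
scene [ 0.4881 -0.1116  0.583  -0.1165  0.568  -0.1748  0.476  -0.1683]
heel 72 [379.7083 272.8611] [ 0.486  -0.1454  0.01  ]
tongue [ 0.589  -0.1459  0.009 ]
```

```bash
cat >> h.py <<'E'
G=.008
PY=np.radians(-3);CY=np.radians(13.2);CR=np.array([.5535,.1732,.028])
def pose(p,yaw,th=0,s=-1):
    R=Ro.from_euler("ZY",[yaw,th]).as_matrix();return np.array(p)+R@[0,0,G],Ro.from_matrix(R@np.diag([s,-s,-1])).as_rotvec()
cu=lambda x,y=0,z=0:CR+[x*np.cos(CY)-y*np.sin(CY),x*np.sin(CY)+y*np.cos(CY),z]
def tippose(x,z,th,y=0): # pack with tongue tip at cradle coords
    R=Ro.from_euler("ZY",[CY,th]).as_matrix();return pose(cu(x,y,z)-R@[.063,0,0],CY,th,S)
S=-1
E
python3 - <<'E'
from h import *
for s in(1,-1):
    for a in(pose([.5345,-.143,.14],PY,0,s),pose([.5345,-.143,0],PY,0,s),pose(cu(0,0,.1),CY,0,s),pose(cu(-.01,0,.02),CY,.26,s)):
        q=planner.inverse_kinematics(*a);print(s,None if q is None else np.round(q,2))
p,r=pose([.5345,-.143,.14],PY)
robot.move_to(p,r);robot.move_l(p-[0,0,.14],velocity=.12)
st=robot.state();print(st["time"],st["ee_pos"],st["force"])
robot.command_gripper(.03);st=robot.state();print(st["finger_gap"],st["grip_force"],st["time"])
robot.move_l(p-[0,0,.02],velocity=.15);st=robot.state();print(st["finger_gap"],st["force"],st["time"])
for n in("top","scene"):cv2.imwrite(f"pics/{n}1.png",vision.grab_frame(n))
a,b=cv2.imread("pics/top1.png"),cv2.imread("pics/scene1.png")
cv2.imwrite("pics/g.png",np.hstack([cv2.resize(a[190:310,320:440],(400,400)),cv2.resize(b[200:320,300:420],(400,400))]))
E
```

```text
1 [-0.08  0.41  0.36  1.89 -0.19  0.87 -1.24]
1 [-0.01  0.63  0.28  1.95 -0.29  0.6  -1.16]
1 [-0.49  0.46  0.17  1.83 -0.1   0.86 -1.6 ]
1 [-0.47  0.71  0.2   1.65 -0.17  1.06 -1.54]
-1 [ 0.18  0.4   0.04  1.88 -0.02  0.86  1.75]
-1 [ 0.31  0.62 -0.13  1.94  0.13  0.59  1.62]
-1 [-0.06  0.48 -0.38  1.81  0.22  0.89  1.27]
-1 [-0.07  0.74 -0.38  1.63  0.24  1.08  1.27]
4.2167 [ 0.53520502 -0.14320919  0.00872957] [0.28114026 0.27417589 0.02860013]
0.055145673576509555 64.9904465675354 4.6
0.05521244762455988 [ 0.82087401 -1.08775111 -4.17829527] 5.55
```

View pics/g.png

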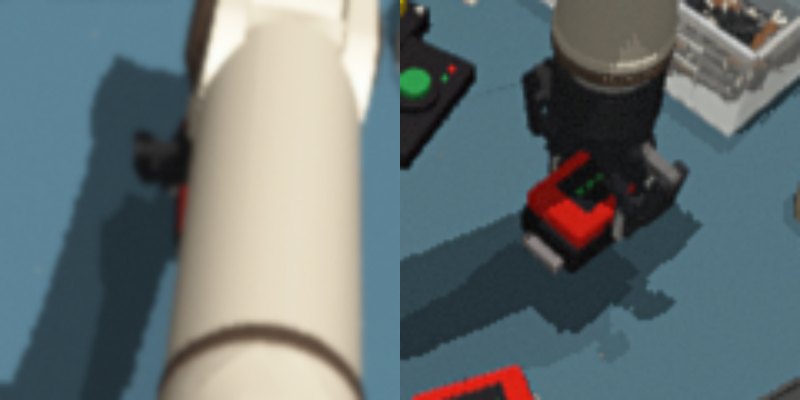

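Right panel: the pack is held level between the fingers, with the heel at (545,250) of the crop. Gap 55 mm and about 0.43 kg, both as expected. Next I'll tilt it, touch the tray floor, and slide it under the lip.

```bash
python3 - <<'E'
from h import *
np.set_printoptions(precision=4,suppress=True)
th=np.radians(17)
robot.move_to(*tippose(.049,.06,th))
robot.move_l(tippose(.049,.010,th)[0],velocity=.12);robot.hold(.2)
f0=robot.state()["force"]
hit=robot.move_l(tippose(.049,-.005,th)[0],velocity=.02,f_stop=4)
st=robot.state();print("floor",hit,st["ee_pos"],st["ee_pos"]-tippose(.049,0,th)[0],st["force"]-f0,st["time"])
z=st["ee_pos"][2]-tippose(.049,0,th)[0][2]+.0008
robot.move_l(tippose(.049,z,th)[0],velocity=.02)
robot.hold(.1);f1=robot.state()["force"]
hit=robot.move_l(tippose(.072,z,th)[0],velocity=.02,f_stop=6)
st=robot.state();d=Ro.from_euler("z",-CY).apply(st["ee_pos"]-tippose(.063,0,th)[0]);print("wall",hit,d,Ro.from_euler("z",-CY).apply(st["force"]-f1),st["time"])
b=vision.grab_frame("scene");cv2.imwrite("pics/w.png",cv2.resize(b[140:290,210:410],(800,600)))
E
```

```text
floor True [0.5444 0.171  0.0538] [-0.0004 -0.0002 -0.0003] [0.238  1.1083 8.8874] 8.1583
wall True [ 0.0013 -0.0001 -0.0001] [-2.6517 -1.3886  7.3852] 9.3333
```

View pics/w.png

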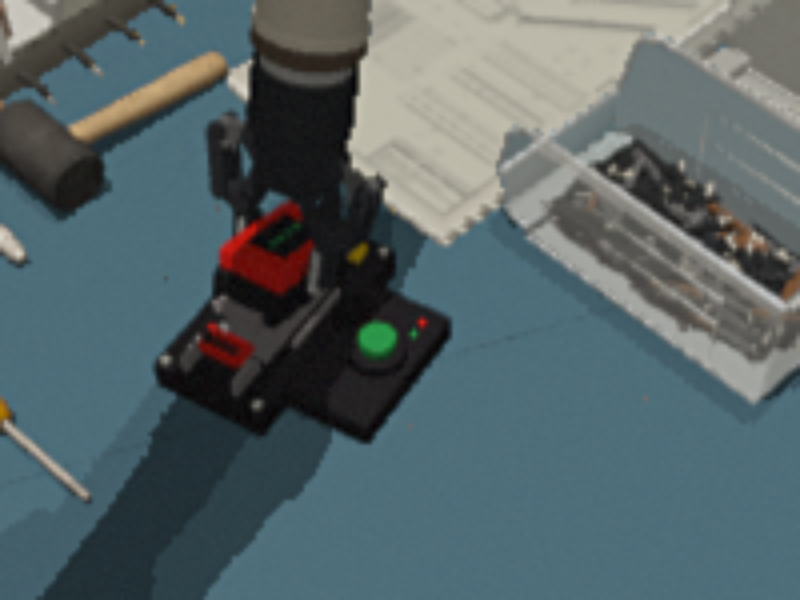

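The pack is tilted over the tray with its tongue end at the lip (crop (355,255)); the heel is up at about (218,303), clear of the red catch at (225,345). The stop force was mostly vertical, so I'll unload slightly, push again, and check the heel pixel against prediction.

```bash
python3 - <<'E'
from h import *
np.set_printoptions(precision=4,suppress=True)
th=np.radians(17);Rz=Ro.from_euler("z",-CY)
R=Ro.from_euler("ZY",[CY,th]).as_matrix()
h=cu(.0643,0,0)-R@[.118,0,0];print("heel pred px (crop)",(proj("scene",h)-[210,140])*4,(proj("scene",h+R@[0,.018,.01])-[210,140])*4,(proj("scene",h+R@[0,-.018,.01])-[210,140])*4)
robot.move_l(tippose(.063,.0012,th)[0],velocity=.02);robot.hold(.15);f1=robot.state()["force"];print(Rz.apply(f1))
hit=robot.move_l(tippose(.073,.0012,th)[0],velocity=.015,f_stop=7)
st=robot.state();print("wall",hit,Rz.apply(st["ee_pos"]-tippose(.063,0,th)[0]),Rz.apply(st["force"]-f1),st["moment"],st["time"])
E
```

```text
heel pred px (crop) [235.9373 319.1154] [216.2054 297.8262] [258.0965 317.5916]
[ 0.4842 -0.7637 -3.6396]
wall True [ 0.0015 -0.0001  0.0005] [-1.4986  1.2962  7.0141] [ 0.0708 -0.3393 -0.0074] 10.2
```

```bash
python3 - <<'E'
from h import *
np.set_printoptions(precision=2,suppress=True)
Rz=Ro.from_euler("z",-CY)
for a in(15,13,11,9.5):
    p,r=tippose(.0638,.0010,np.radians(a));hit=robot.move_l(p,r,velocity=.03,f_stop=15)
    st=robot.state();print(a,hit,Rz.apply(st["force"]),Rz.apply(st["moment"]),1e3*Rz.apply(st["ee_pos"]-p),st["time"])
    if hit:break
b=vision.grab_frame("scene");cv2.imwrite("pics/w2.png",cv2.resize(b[160:250,220:340],(800,600),interpolation=cv2.INTER_CUBIC))
E
```

```text
15 False [ 0.61  0.29 -3.98] [-0.06 -0.53  0.08] [-0.61 -0.05 -0.01] 10.45
13 False [ 0.47 -0.86 -4.53] [-0.02 -0.52 -0.02] [-0.31 -0.03 -0.2 ] 10.7
11 False [ 0.43 -0.64 -3.76] [-0.06 -0.41 -0.06] [0.39 0.   0.16] 10.95
9.5 False [ 2.32 -0.   -4.91] [-0.07 -0.83  0.04] [ 1.15 -0.03  0.48] 11.2
```

View pics/w2.png

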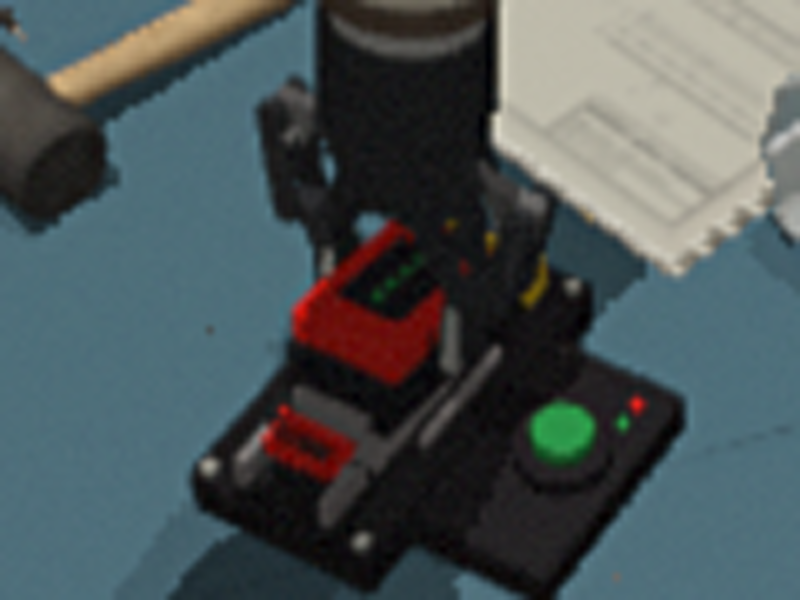

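The heel (grey, crop (330,405)) now rests at the top of the red catch (310,440), and the tongue is under the yellow lip (535,285). Next: swing a little more, release, then press the heel end down with shut fingers.

```bash
python3 - <<'E'
from h import *
np.set_printoptions(precision=3,suppress=True)
Rz=Ro.from_euler("z",-CY)
p,r=tippose(.0636,.0005,np.radians(8));print(robot.move_l(p,r,velocity=.03,f_stop=15),Rz.apply(robot.state()["force"]))
robot.command_gripper(.085);robot.hold(.2)
st=robot.state();zt=Ro.from_rotvec(st["ee_rot"]).apply([0,0,1])
robot.move_l(st["ee_pos"]-.09*zt,velocity=.2)
robot.command_gripper(0)
dn=pose([0,0,0],CY,0,S)[1]
q=cu(-.036,0,.085);robot.move_to(q,dn);robot.hold(.2);f0=robot.state()["force"]
hit=robot.move_l(cu(-.036,0,.044),velocity=.03,f_stop=28)
st=robot.state();print("press",hit,st["ee_pos"][2],"home top .074",st["force"]-f0,st["time"])
robot.hold(.2);print(robot.state()["ee_pos"],robot.state()["force"]-f0)
robot.move_l(cu(-.036,0,.09),velocity=.15)
print(robot.state()["time"])
robot.move_to(cu(0,-.088,.06),dn)
b=vision.grab_frame("scene");cv2.imwrite("pics/w3.png",cv2.resize(b[160:250,220:340],(800,600),interpolation=cv2.INTER_CUBIC));print(robot.state()["time"])
E
```

```text
False [ 2.825  0.241 -3.938]
press False 0.07403588812388281 home top .074 [-7.047 -2.858 19.341] 15.5583
[0.518 0.165 0.074] [-8.415 -2.453 20.547]
16.2167
16.75
```

View pics/w3.png

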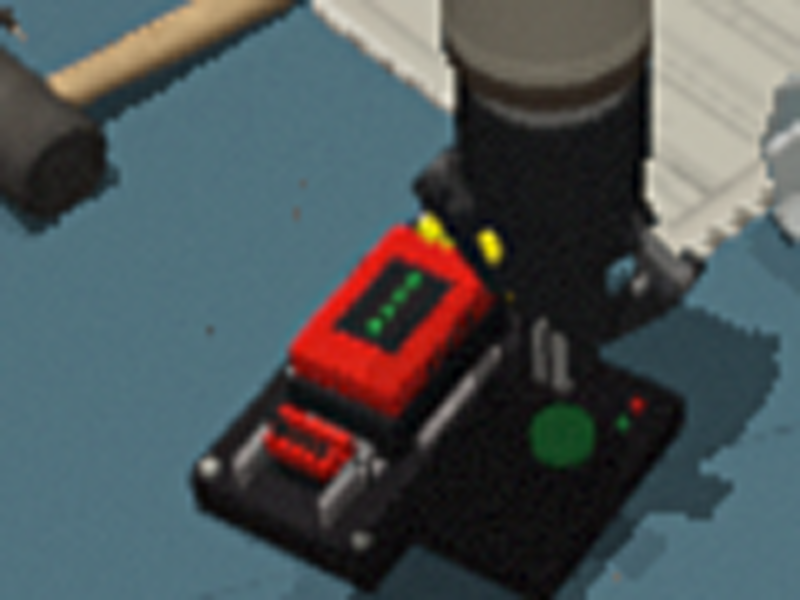

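The pack sits flat at home: the pressed top was at 0.0740 against 0.074 expected, and the heel has disappeared under the catch (crop (305,440)). The tool is above the green button (562,435). Pressing it now.

```bash
python3 - <<'E'
from h import *
np.set_printoptions(precision=4,suppress=True)
q=cu(0,-.088,.06);robot.move_l(q,velocity=.1);robot.hold(.2);f0=robot.state()["force"]
a=robot.move_l(cu(0,-.088,-.004),velocity=.03,f_stop=2);st=robot.state();print("touch",a,st["ee_pos"],st["force"]-f0)
a=robot.move_l(cu(0,-.088,-.008),velocity=.02,f_stop=16);st=robot.state();print("bottom",a,st["ee_pos"],st["force"]-f0)
robot.hold(.3);st=robot.state();print(st["ee_pos"],st["force"]-f0)
robot.move_l(cu(0,-.088,.09),velocity=.15)
robot.move_to(cu(-.08,-.2,.2),st["ee_rot"])
for n,(x,y) in(("scene",(220,160)),("top",(226,205))):cv2.imwrite(f"pics/{n}f.png",vision.grab_frame(n))
a,b=cv2.imread("pics/scenef.png"),cv2.imread("pics/topf.png")
cv2.imwrite("pics/f.png",np.hstack([cv2.resize(a[160:260,220:340],(480,400),interpolation=cv2.INTER_CUBIC),cv2.resize(b[200:300,226:306],(320,400),interpolation=cv2.INTER_CUBIC)]))
print(robot.state()["time"])
E
```

```text
touch True [0.5733 0.0875 0.0431] [1.33   0.0572 3.2003]
bottom True [0.5734 0.0875 0.0401] [-1.0409 -0.324   7.8601]
[0.5734 0.0875 0.0401] [-2.0494 -0.6018  8.0093]
20.8583
```

View pics/f.png

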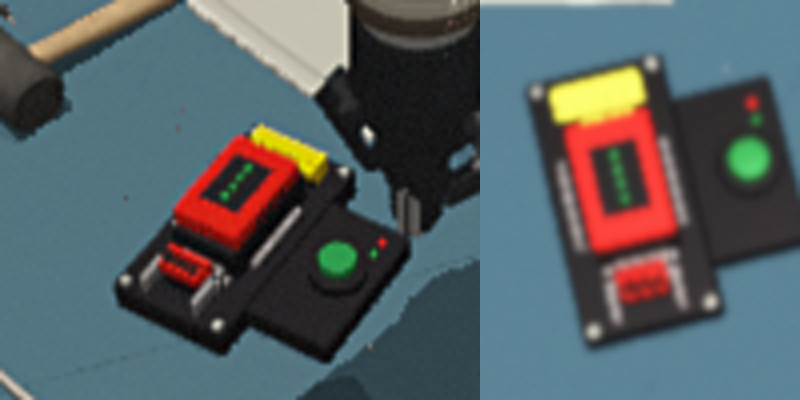

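The battery is flat and latched under the lip and catch in both views, and the button (crop (337,258)) is back up. The press reading is a little ambiguous (16 N stop but only 8 N held), so I'll press once more, slower and harder, to confirm the full 6 mm travel.

```bash
python3 - <<'E'
from h import *
np.set_printoptions(precision=4,suppress=True)
r=robot.state()["ee_rot"]
robot.move_to(cu(0,-.088,.06),r);robot.move_l(cu(0,-.088,.024),velocity=.1);robot.hold(.3);f0=robot.state()["force"]
a=robot.move_l(cu(0,-.088,.005),velocity=.01,f_stop=1.5);st=robot.state();print("touch",a,st["ee_pos"],(st["force"]-f0)[2])
for z in(.016,.014,.012,.010,.008):
    a=robot.move_l(cu(0,-.088,z),velocity=.01,f_stop=25);robot.hold(.1);st=robot.state();print(z+.028,a,st["ee_pos"][2],(st["force"]-f0)[2])
    if (st["force"]-f0)[2]>18:break
robot.hold(.2);robot.move_l(cu(0,-.088,.09),velocity=.15);robot.move_to(cu(-.08,-.2,.2),r);robot.hold(.3)
print(robot.state()["time"],robot.state()["force"])
E
```

```text
touch True [0.5735 0.0875 0.045 ] 1.208335154798855
0.044 False 0.04399802938699868 2.3575629857665183
0.042 False 0.04207926394063939 2.4755304150699753
0.04 False 0.040137643518535535 6.29270233572931
0.038 False 0.039856247924614646 18.89999307403047
26.9833 [-0.3357 -0.3189  0.9427]
```

```bash
python3 -c "
from workcell import ticket;print(ticket.hand_in())"
```

```text
the job is handed in; nothing more can be done
None
```

The battery is hooked under the lip and sits flat under the catch. The start button was pressed fully down (twice, the second time to confirm its 6 mm of travel), the arm is clear of everything, and the job was handed in at about 27 s.

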